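Dry-pack a laminated mallet head in the press

ROBOT

A 6-joint arm with a two-finger parallel gripper is mounted at the origin on the work surface; the furniture and walls round the work are solid. World frame = base frame: x ahead of the robot, y to its left, z up, the work surface at z = 0. Lengths are in m, angles in rad, forces in N, time in s.
With the tool pointing down it reaches from about 0.275 to 0.825 m from the base axis. Payload 4.9 kg.
Tool frame: the origin (TCP) lies between the finger pads; the fingertips stand 25 mm ahead of it and the grasp point (between the pads) lies 6 mm ahead of it (robot.tip_reach is the distance from the TCP to the fingertips, in m); z points along the fingers, y is the line along which they close (so a half turn about z gives the same grasp; the last joint's range is limited). The gripper opens to 85 mm and grips with 20 to 120 N. Pads are 22 mm wide; open, the fingers measure 114 mm over their backs; the gripper's body (76 mm by 85 mm) begins 54 mm behind the grasp point. The pads swing forward as they close: fully open they stand 13 mm farther back than shut.
Start: joints at [-1.357, 0.326, -0.193, 1.052, 0, 1.437], TCP at [0.187, -0.517, 0.256] pointing down, gripper open.
Joint ranges: [-2.65, 2.65], [-0.97, 1.79], [-1.3, 1.35], [-1.93, 2.1], [-1.47, 1.37], [-3.14, 3.14]. Speed limits (rad/s): [2.57, 2.57, 3.14, 3.14, 3.14, 3.14].

INTERFACE

Orientations are given as a unit quaternion [x, y, z, w].
In Python, from bench import robot gives the robot as it stands.
- The arm moves only by the shell command python3 -m inch 'ROWS' [FORCE]. ROWS is JSON, a list of rows, each a list of 7 numbers: the opening in per cent of the stroke, from 0 (shut) to 100 (fully open), then the shift along the world's x, y, z in mm, then the turn, a rotation vector about the world's x, y, z in degrees. In form: [[jaw, dx, dy, dz, wx, wy, wz], ...]. A call has 1 to 20 rows; each row shifts and turns the commanded pose from where the row before left it; what a row does not reach is not made up. A row lasts 1/10 s, in which the tool goes at most 50 mm and 8.59 degrees, less where a joint would pass 70% of its speed; a pose out of reach is approached as far as the arm can. A call is refused whole if a number of a shift passes 50 or a number of a turn 8.59, either way. A call with a gripper value outside its range is refused whole. The fingers move at their own pace and stop on an object; FORCE is the grip in N (left out, the last holds). Time passes only in rows, so rows that do not move let the fingers close. It gives the time, the measured TCP pose, the force, the opening and the grip force at its end, in the units of the state.
- robot.state(): the state, without advancing time (a new reading comes with each control period).
- robot.get_image(name): name is "scene" or "top"; returns (picture, depth): 480x640x3 uint8, blue, green, red; 480x640 float32, m along the optical axis (not along the pixel's ray), 0 where there is no reading.
- robot.calibration(name): a dict with "fovy" (degrees; the focal length in pixels is half the picture's height over the tangent of half this angle, whatever the lens; pixels are square), "cx", "cy" (the principal point, pixels), "k1" (the pictures are not rectified: a ray, as slopes to the right and down, at radius r is drawn at 1 + k1 r^2 times it, then the intrinsics apply), "T" (4x4, takes a point from camera to world coordinates). Camera axes: x right, y up, looking along -z (the intrinsics and any distortion apply to the point x, -y, -z); pixel columns grow to the right and rows downward; lengths in m; the calibration is good to about 2 mm. A picture is of the moment at which its call begins. calibration takes no time and is no camera call.
- robot.sign_off(): hands the job in; it is judged then, once.
Trained networks look in the newest picture that a camera, given by its name, has taken for a name from the list of things; names that differ only in an ending like _2 or _b are one class to them, and where a whole thing is asked for, a point or a joint stands for the part that bears it (a point fixed in the world has none). Each returns a list of dicts, best first, with "conf" (0 to 1); they miss things now and then, are a little off and sometimes report something else, mostly with a low value. They report only what shows in the picture. A call takes as long as a camera call.
- robot.trace(camera, query): "pixels" (480x640 bool, what is visible of it) and "uv" ([column, row] in pixels, amid what is visible of it).
- robot.landmark_of(camera, query): "uv" ([column, row] in pixels: a listed point, or the origin of a listed thing).
The state is a dict: "time": time; "joint_pos": joint angles; "qvel": joint speeds; "effort": joint torques, N m; "tcp_pos": TCP position; "ee_rot": TCP orientation; "wrist_force": force on the tool from outside, world axes, zero at the start; "wrist_torque": the same for the moment, N m; "opening": finger opening in m; "grip_force": force on a finger pad.
Only numpy, scipy, OpenCV 4.12 (cv2) and the standard library are available. Lean on these libraries where they do the work, as an engineer would, in place of code of your own. Each camera call takes 0.05 s, during which the arm holds its last target. There are 200 camera calls.

TASK

Set up the glue press for a mallet head: open the sliding jaw, stand every dark wooden lamination that is on the bench upright and square in the press, side by side between the end wall and the jaw, and push the jaw up firmly until the pack is tight against the wall. Then draw the flat plywood caul out from under the low riser (press on its top and pull, there is no room to grip it) and lay it flat on top of the pack, lengthwise along the press, so that it covers all the laminations. Do not disturb the glue bottle, the tape measure or the tin of wax.

Things in the scene. Friction and masses are not known exactly. Their poses are not given: they have to be found in the camera images.
- press: The laminating press, fixed to the bench at the left: a plywood base 240 (x) x 80 (y) x 18 mm with a pale wooden end wall and a pale wooden sliding jaw (brass plate on top) on it. Origin: centre of the base's underside; +x runs along the slide from the jaw to the wall, roughly away from the robot; z up. The floor on which laminations stand is the base's top, at z = 18 mm.
- press_wall: The press's fixed end wall, 24 (x) x 58 (y) x 42 mm high on the base, top 60 mm above the bench. Origin: centre of its underside, on the base 106 mm from the press's origin along +x; its face towards the jaw is 12 mm nearer the jaw.
- wall_face (a point): Middle of the wall's face towards the jaw, at the level of the base's top; axes as the press's.
- jaw_face (a point): Middle of the jaw's face towards the wall, at the level of the base's top; moves with the jaw; axes as the press's.
- jaw_top (a point): Centre of the jaw's top, 60 mm above the bench. The jaw is a block 28 (x) x 58 (y) x 42 mm high above the base, same width as the laminations, so it too can be taken across its 58 mm sides from above, or pushed on a face. It slides stiffly (about 3 N).
- press_jaw (a joint): Slide of the jaw in m, 0 to 0.15, growing as the jaw moves away from the wall (towards the robot). The clear gap between wall and jaw is the value + 0.020 m. It stays where it is left.
- riser: Low plywood riser shelf, fixed at the back of the bench: board 80 (x) x 216 (y) x 12 mm, top 44 mm and underside 32 mm above the bench, on two end legs (192 mm clear between them), with a back bar under it whose front face is 36 mm behind the board's front edge. A flat brush and a red screwdriver lie fixed on it (up to 27 mm above the board). Origin: centre on the bench level; its front edge, towards the robot, is at its x = -40 mm.
- riser_edge (a point): Middle of the riser's front top edge, axes as the riser's.
- caul: Flat plywood board 66 (x) x 130 (y) x 16 mm, 0.1 kg, half under the riser's front, long side along the riser's edge, 34 to 39 mm of its 66 mm sticking out. Origin: centre of its underside. Underside smooth (friction about 0.4), top rough (about 1): pressed from above with 5 to 12 N it follows the fingers. Once its rear edge is 35 mm clear of the riser it can be picked up across its 66 mm.
- lam_1: A lamination: planed dark wooden piece 24 (x, thickness) x 58 (y) x 60 mm tall, about 0.07 kg, standing upright on the bench at the right with its 58 mm side roughly along the bench's y. All are alike. Origin: centre of its underside. Three to five of them are there; None when absent.
- lam_2: A lamination: planed dark wooden piece 24 (x, thickness) x 58 (y) x 60 mm tall, about 0.07 kg, standing upright on the bench at the right with its 58 mm side roughly along the bench's y. All are alike. Origin: centre of its underside. Three to five of them are there; None when absent.
- lam_3: A lamination: planed dark wooden piece 24 (x, thickness) x 58 (y) x 60 mm tall, about 0.07 kg, standing upright on the bench at the right with its 58 mm side roughly along the bench's y. All are alike. Origin: centre of its underside. Three to five of them are there; None when absent.
- lam_4: A lamination: planed dark wooden piece 24 (x, thickness) x 58 (y) x 60 mm tall, about 0.07 kg, standing upright on the bench at the right with its 58 mm side roughly along the bench's y. All are alike. Origin: centre of its underside. Three to five of them are there; None when absent.
- lam_5: A lamination: planed dark wooden piece 24 (x, thickness) x 58 (y) x 60 mm tall, about 0.07 kg, standing upright on the bench at the right with its 58 mm side roughly along the bench's y. All are alike. Origin: centre of its underside. Three to five of them are there; None when absent.
- glue_bottle: Bystander, to be left alone: white glue bottle with an orange cap, 55 mm wide, 216 mm tall. Origin: centre of its underside.
- tape_measure: Bystander, to be left alone: yellow and black tape measure, 38 x 74 x 65 mm. Origin: centre of its underside.
- tin_wax: Bystander, to be left alone: flat round tin, 96 mm wide, 52 mm tall. Origin: centre of its underside.

How it is judged:
By the outcome, as a careful person would: the job done as asked, in the order asked, and still so for the second after the job is handed in, with the robot touching nothing.
Of lam_1, lam_2, lam_3, lam_4, lam_5 only 3 to 5 are there at a start; the rules pass over those that are not, and their reading is None.
At some moment in a run one of caul may be knocked a few centimetres aside while the robot is not near it.
It also fails if it takes over 210 s, if anything falls off the work surface, if the arm or the gripper's body presses on something with over 40 N, if the wrist force passes 120 N, or if a joint passes its speed limit or range.

## Working session

There is one attempt and no reset: what is moved stays moved. The work goes in short steps, Python scripts to look and compute and a shell command to move; the robot and the scene stay as the last step left them, time stands still between calls to the robot, and variables do not carry over. Pictures are saved under pics/ and viewed, at most 14 in all, crops included, and the job is handed in when it is done.

```bash
mkdir -p pics; ls; cat > h.py <<'E'
import numpy as np,cv2,json
from bench import robot
def cal(n):
    c=robot.calibration(n); f=240/np.tan(np.radians(c['fovy'])/2); return c,f
def px2w(n,uv,depth=None,z=None):
    c,f=cal(n); T=np.array(c['T'])
    uv=np.atleast_2d(np.array(uv,float))
    K=np.array([[f,0,c['cx']],[0,f,c['cy']],[0,0,1]])
    s=cv2.undistortPoints(uv.reshape(-1,1,2),K,np.array([c['k1'],0,0,0,0.])).reshape(-1,2)
    d=np.c_[s[:,0],-s[:,1],-np.ones(len(s))]
    o=T[:3,3]; dw=d@T[:3,:3].T
    t=np.asarray(depth).reshape(-1) if depth is not None else (z-o[2])/dw[:,2]
    return o+dw*t[:,None]
def cloud(n,dep,mask):
    v,u=np.where(mask&(dep>0)); return px2w(n,np.c_[u,v],depth=dep[v,u])
E
python3 - <<'E'
from h import *
for n in ['scene','top']:
    im,d=robot.get_image(n); cv2.imwrite(f'pics/{n}0.png',im); c,f=cal(n); print(n,f,c['k1'],np.round(c['T'],3).tolist())
print(robot.state())
E
```

```text
pics
scene 506.6245986179997 -0.11989261963092195 [[-0.064, 0.682, -0.729, -0.432], [-0.998, -0.031, 0.058, 0.069], [0.017, 0.731, 0.682, 0.887], [0.0, 0.0, 0.0, 1.0]]
top 570.6866664360869 -0.060980496988562075 [[0.027, 0.996, -0.089, 0.282], [-1.0, 0.028, 0.014, 0.005], [0.017, 0.089, 0.996, 1.619], [0.0, 0.0, 0.0, 1.0]]
{'time': 0.1, 'joint_pos': array([-1.35715529e+00,  3.26871502e-01, -1.93486123e-01,  1.05204527e+00,
       -3.22703423e-05,  1.43662852e+00]), 'qvel': array([ 0.00019664, -0.00036801,  0.00133487,  0.00029732, -0.00147733,
        0.00036049]), 'effort': array([ 1.67605867e-03, -4.44238150e+01,  2.63039660e+01,  7.87872792e-03,
       -7.72406975e-05, -5.49386627e-06]), 'tcp_pos': array([ 0.18737264, -0.51656458,  0.25557834]), 'ee_rot': array([ 9.84916377e-01,  1.73029142e-01, -4.80337513e-05, -8.02007304e-04]), 'wrist_force': array([0.56842253, 0.24236022, 0.08395201]), 'wrist_torque': array([ 0.00673156, -0.01615306, -0.02017136]), 'grip_force': 0.0, 'opening': 0.08526119661874673}
```

View pics/scene0.png

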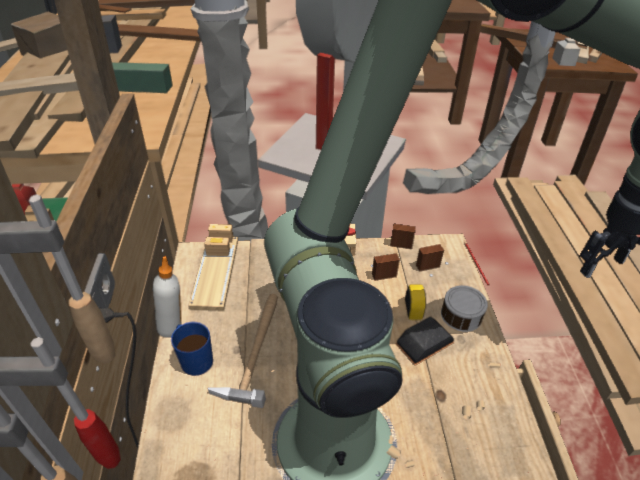

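View pics/top0.png

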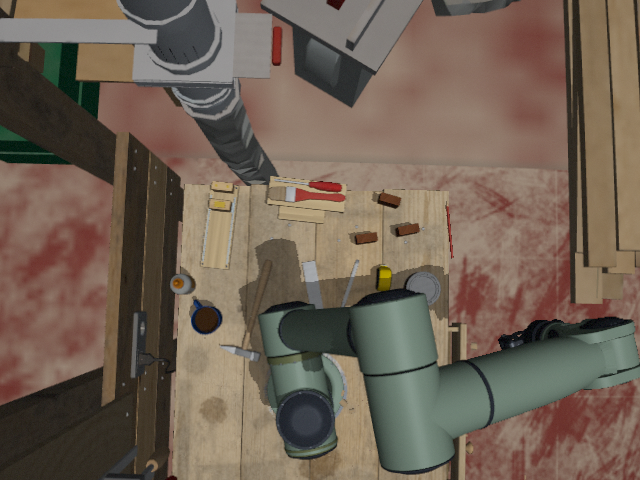

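```bash
cat >> h.py <<'E'
def rect(P):
    (c,s,a)=cv2.minAreaRect((P[:,:2]*1000).astype(np.float32)); return np.round(c,1),np.round(s,1),round(a,1)
def survey(n,names):
    im,d=robot.get_image(n)
    for q in names:
        for r in robot.trace(n,q)[:6]:
            if r['conf']<.3: continue
            P=cloud(n,d,r['pixels'])
            if len(P)<20: continue
            zt=np.percentile(P[:,2],95); Q=P[abs(P[:,2]-zt)<.006]
            lo,hi=np.percentile(Q[:,:2],[2,98],axis=0)
            Q=Q[((Q[:,:2]>lo-.004)&(Q[:,:2]<hi+.004)).all(1)]
            print(n,q,round(r['conf'],2),np.round(r['uv']),'ztop',round(zt*1000),'rect',*rect(Q),'bb',np.round(np.r_[lo,hi]*1000))
    return im,d
E
python3 - <<'E'
from h import *
for n in ['top','scene']:
    survey(n,['press','press_wall','jaw_top','riser','caul','lam_1','glue_bottle','tape_measure','tin_wax'])
for q in ['press','wall_face','jaw_face','jaw_top','riser_edge','caul','lam_1']:
    for r in robot.landmark_of('top',q): print(q,round(r['conf'],2),np.round(r['uv'],1))
E
```

```text
top press 0.77 [221. 227.] ztop 62 rect [528.6 248.3] [59.1 78. ] 85.1 bb [491. 219. 566. 277.]
top press 0.5 [300. 215.] ztop 22 rect [486.5  26.7] [125.8  35.8] 83.3 bb [469. -33. 507.  87.]
top press_wall 0.61 [222. 184.] ztop 66 rect [555.2 245.8] [57.9 23.8] 86.9 bb [543. 219. 566. 274.]
top jaw_top 0.59 [222. 203.] ztop 67 rect [504.1 249.7] [56.4 26.8] 87.6 bb [492. 224. 517. 277.]
top riser 0.71 [303. 191.] ztop 68 rect [547.9  16.3] [ 53.2 198.5] 1.9 bb [522. -82. 573. 111.]
top caul 0.73 [302. 217.] ztop 22 rect [487.8  26.4] [128.8  37.1] 85.7 bb [469. -36. 507.  88.]
top lam_1 0.57 [366. 239.] ztop 66 rect [ 423.3 -154.3] [23.6 56. ] 9.7 bb [ 410. -181.  436. -127.]
top lam_1 0.53 [407. 229.] ztop 66 rect [ 450.  -271.7] [23.4 55.8] 14.1 bb [ 436. -295.  464. -244.]
top lam_1 0.48 [388. 201.] ztop 66 rect [ 532.5 -217.9] [57.4 24. ] 75.2 bb [ 518. -246.  547. -191.]
top glue_bottle 0.56 [180. 283.] ztop 194 rect [281.7 337. ] [20.  21.2] 63.6 bb [271. 326. 291. 345.]
top tape_measure 0.59 [383. 279.] ztop 68 rect [ 313.4 -207.1] [43.6 35.8] 1.4 bb [ 295. -225.  335. -190.
[... 928 characters left out ...]
67 [385. 266.] ztop 62 rect [ 421.7 -158.6] [28.1 58. ] 8.3 bb [ 408. -187.  436. -131.]
scene glue_bottle 0.93 [167. 302.] ztop 187 rect [280.  320.7] [20.2 25.3] 11.1 bb [270. 309. 289. 333.]
scene tape_measure 0.7 [418. 303.] ztop 65 rect [ 311.7 -209. ] [33.7 48.6] 87.3 bb [ 290. -224.  334. -194.]
scene tin_wax 0.61 [465. 308.] ztop 53 rect [ 285.2 -317. ] [94.4 93.4] 89.0 bb [ 241. -361.  328. -274.]
press 0.81 [222.1 228.4]
wall_face 0.94 [220.4 190.4]
jaw_face 0.81 [220.9 202.7]
jaw_face 0.63 [218.  202.1]
jaw_top 0.78 [216.1 199.6]
riser_edge 0.64 [303.9 209.1]
caul 0.67 [219.2 201.4]
lam_1 0.78 [405.6 228.9]
lam_1 0.77 [387.8 202.8]
lam_1 0.55 [365.  243.9]
lam_1 0.34 [217.7 204.7]
```

```bash
cat > fitp.py <<'E'
from h import *
for n in ['top','scene']:
    im,d=robot.get_image(n)
    r=robot.trace(n,'press')[0]; P=cloud(n,d,r['pixels'])
    for lo,hi in [(.008,.032),(.05,.075)]:
        Q=P[(P[:,2]>lo)&(P[:,2]<hi)]; print(n,len(Q),round(np.median(Q[:,2])*1000,1),*rect(Q))
    m=r['pixels'].astype(np.uint8); v,u=np.where(m)
    Q=P[(P[:,2]>.008)&(P[:,2]<.032)]
    # left/right edges per x-bin
    xs=np.arange(.34,.49,.005);L=[];R=[]
    for x in xs:
        s=Q[abs(Q[:,0]-x)<.0025]
        if len(s)>3: L.append((x,s[:,1].max()));R.append((x,s[:,1].min()))
    L=np.array(L);R=np.array(R)
    for E in (L,R): print(n,'edge',np.degrees(np.arctan(np.polyfit(E[:,0],E[:,1],1)[0])),np.median(E[:,1]+.05*(E[:,0]-.42)))
    print('xmin',np.percentile(Q[:,0],1))
E
python3 fitp.py
```

```text
top 1953 18.8 [449.8 255.2] [ 82.1 240.2] 85.4
top 414 60.5 [528.9 248. ] [58.6 77.6] 84.9
top edge -4.8196468465841 0.29653595664416477
top edge -3.1493639226894863 0.2192841178585043
xmin 0.3319377302336362
scene 2032 18.2 [446.9 252.9] [ 82.2 240.1] 84.7
scene 433 59.9 [526.9 247.1] [56.4 82.6] 84.8
scene edge -5.518010153027851 0.2951456929989346
scene edge -3.8361615393298183 0.2169598964058767
xmin 0.32748384083813487
```

```bash
python3 -m inch '[[100,50,50,0,0,0,0],[100,50,50,0,0,0,0],[100,50,50,0,0,0,0],[100,50,50,0,0,0,-5],[100,20,40,0,0,0,-5]]' 40
```

```text
time: 2.15
tcp_pos: [0.351, -0.3346, 0.2565]
ee_rot: [0.996, 0.085, 0.001, 0.001]
wrist_force: [1.2, 0.3, -0.4]
opening: 0.0851
grip_force: 0.0
```

```bash
python3 -m inch '[[100,13,45,0,0,0,-2],[100,13,45,0,0,0,-2],[100,13,45,0,0,0,-2],[100,13,45,0,0,0,-2],[100,13,45,0,0,0,-2],[100,13,45,0,0,0,-2],[100,13,45,0,0,0,-2],[100,13,45,0,0,0,0],[100,13,45,0,0,0,0],[100,13,45,0,0,0,0],[100,13,45,0,0,0,0],[100,13,45,0,0,0,0],[100,0,30,0,0,0,0],[100,0,0,0,0,0,0]]'; cat > st.py <<'E'
from h import *
from scipy.spatial.transform import Rotation as R
import sys
s=robot.state(); M=R.from_quat(s['ee_rot']).as_matrix()
print('t',s['time'],'tcp',np.round(s['tcp_pos']*1000,1),'close',round(np.degrees(np.arctan2(M[1,1],M[0,1]))%180,2),'tool z',np.round(M[:,2],4),'F',np.round(s['wrist_force'],1),'op',round(s['opening']*1000,1),round(s['grip_force'],1))
if len(sys.argv)>1:
    t=[float(x) for x in sys.argv[1:]]
    print('delta',np.round(np.array(t[:3])-s['tcp_pos']*1000,1))
E
python3 st.py 503.7 249.5 52
```

```text
time: 3.55
tcp_pos: [0.5057, 0.1321, 0.256]
ee_rot: [0.999, 0.035, -0.002, -0.041]
wrist_force: [-0.4, -0.3, -0.2]
opening: 0.0854
grip_force: 0.0
t 3.55 tcp [505.7 132.1 256. ] close 94.07 tool z [-0.0077  0.0812 -0.9967] F [-0.4 -0.3 -0.2] op 85.4 0.0
delta [  -2.   117.4 -204. ]
```

```bash
python3 -m inch '[[100,0,30,0,0,0,-2],[100,0,30,0,0,0,-2],[100,0,30,0,0,0,-2],[100,0,20,0,0,0,-2],[100,0,0,0,0,0,0],[100,0,0,0,0,0,0]]'; python3 st.py 503.7 249.5 52
```

```text
time: 4.15
tcp_pos: [0.5124, 0.148, 0.2562]
ee_rot: [0.997, 0.031, -0.004, -0.077]
wrist_force: [-0.7, 0.2, 0.4]
opening: 0.0855
grip_force: 0.0
t 4.15 tcp [512.4 148.  256.2] close 93.54 tool z [-0.0119  0.153  -0.9881] F [-0.7  0.2  0.4] op 85.5 0.0
delta [  -8.7  101.5 -204.2]
```

```bash
python3 -c "
from h import *
print(robot.state()['joint_pos'].round(3))"
```

```text
[ 0.061  0.285 -0.259  1.029  0.154  3.141]
```

```bash
python3 -m inch '[[100,0,10,0,0,0,8.5],[100,0,10,0,0,0,8.5],[100,0,10,0,0,0,8.5],[100,0,10,0,0,0,8.5],[100,0,10,0,0,0,8.5],[100,0,10,0,0,0,8.5],[100,0,10,0,0,0,8.5],[100,0,10,0,0,0,8.5],[100,0,10,0,0,0,8.5],[100,0,10,0,0,0,8.5],[100,-9,0,0,0,0,8.5],[100,0,0,0,0,0,8.5],[100,0,0,0,0,0,8.5],[100,0,0,0,0,0,8.5],[100,0,0,0,0,0,8.5],[100,0,0,0,0,0,8.5],[100,0,0,0,0,0,8.5],[100,0,0,0,0,0,8.5],[100,0,0,0,0,0,8.5],[100,0,0,0,0,0,8.5]]'; cat >> st.py <<'E'
a=M[:,2]; print('tilt fix rotvec deg',np.round(np.degrees(np.cross(a,[0,0,-1])),2), 'j6',round(s['joint_pos'][5],2))
E
python3 st.py 503.7 249.5 52
```

```text
time: 6.15
tcp_pos: [0.5034, 0.2484, 0.2561]
ee_rot: [0.053, 0.996, -0.077, -0.003]
wrist_force: [0.7, 0.3, -0.1]
opening: 0.0855
grip_force: 0.0
t 6.15 tcp [503.4 248.4 256.1] close 83.94 tool z [-0.0142 -0.1531 -0.9881] F [ 0.7  0.3 -0.1] op 85.5 0.0
delta [   0.3    1.1 -204.1]
tilt fix rotvec deg [ 8.77 -0.81  0.  ] j6 0.51
```

```bash
python3 -m inch '[[100,0,0,0,8,-0.8,1.2],[100,0,1,-40,0.8,0,0],[100,0,0,-40,0,0,0],[100,0,0,-40,0,0,0],[100,0,0,0,0,0,0]]'; python3 st.py 503.7 249.5 52
python3 - <<'E'
from h import *
im,d=robot.get_image('top'); a=im[130:330,150:450]
im2,d2=robot.get_image('scene'); b=im2[200:300,150:450]
cv2.imwrite('pics/c1.png',np.vstack([cv2.resize(a,(600,400),interpolation=cv2.INTER_CUBIC),cv2.resize(b,(600,200),interpolation=cv2.INTER_CUBIC)]))
E
```

```text
time: 6.65
tcp_pos: [0.4994, 0.2478, 0.1315]
ee_rot: [0.046, 0.999, -0.002, -0.004]
wrist_force: [-1.4, -0.6, -0.4]
opening: 0.0856
grip_force: 0.0
t 6.65 tcp [499.4 247.8 131.5] close 84.77 tool z [-0.0086 -0.0032 -1.    ] F [-1.4 -0.6 -0.4] op 85.6 0.0
delta [  4.3   1.7 -79.5]
tilt fix rotvec deg [ 0.19 -0.49  0.  ] j6 0.42
```

View pics/c1.png

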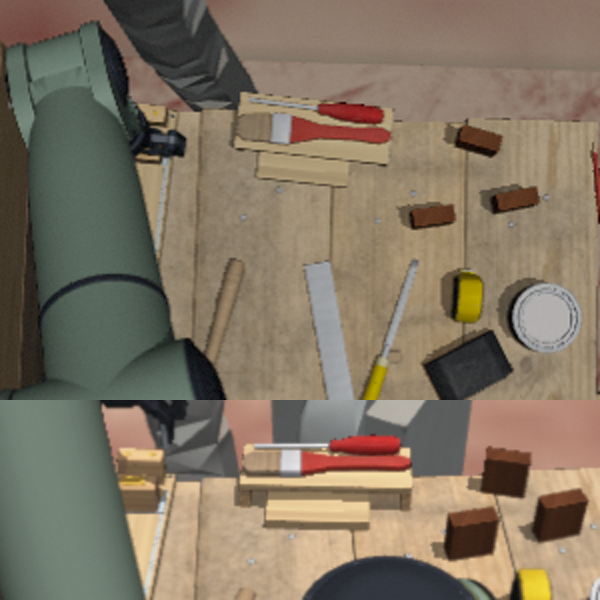

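The gripper is above the press's jaw (crop ~(160,145)). The caul sticks out at (303,168), and exactly three laminations stand at right (478,138), (515,198) and (432,215). Next I descend and grip the jaw.

```bash
python3 -m inch '[[100,4,2,-40,0,-0.5,0],[100,0,0,-38,0,0,0],[100,0,0,0,0,0,0],[0,0,0,0,0,0,0],[0,0,0,0,0,0,0],[0,0,0,0,0,0,0],[0,0,0,0,0,0,0],[0,0,0,0,0,0,0]]' 40; python3 st.py 503.7 249.5 52
```

```text
time: 7.55
tcp_pos: [0.5097, 0.2505, 0.0615]
ee_rot: [0.046, 0.999, -0.001, 0.007]
wrist_force: [-1.0, -5.6, 7.1]
opening: 0.057
grip_force: 44.0
t 7.55 tcp [509.7 250.5  61.5] close 84.76 tool z [ 0.0147 -0.0023 -0.9999] F [-1.  -5.6  7.1] op 57.0 44.0
delta [-6.  -1.  -9.5]
tilt fix rotvec deg [0.13 0.84 0.  ] j6 0.42
```

```bash
python3 -m inch '[[0,-15,1.3,0,0,0,0],[0,-15,1.3,0,0,0,0],[0,-15,1.3,0,0,0,0],[0,-15,1.3,0,0,0,0],[0,-15,1.3,0,0,0,0],[0,-15,1.3,0,0,0,0],[0,-15,1.3,0,0,0,0],[0,0,0,0,0,0,0],[100,0,0,0,0,0,0],[100,0,0,0,0,0,0],[100,0,0,0,0,0,0],[100,0,0,0,0,0,0],[100,0,0,0,0,0,0]]'; python3 st.py 400 258 52
```

```text
time: 8.85
tcp_pos: [0.4026, 0.2606, 0.0582]
ee_rot: [0.045, 0.999, 0.0, 0.005]
wrist_force: [-0.0, 0.4, -0.7]
opening: 0.0856
grip_force: 0.0
t 8.85 tcp [402.6 260.6  58.2] close 84.79 tool z [ 9.5e-03  1.0e-04 -1.0e+00] F [-0.   0.4 -0.7] op 85.6 0.0
delta [-2.6 -2.6 -6.2]
tilt fix rotvec deg [-0.01  0.55  0.  ] j6 0.51
```

```bash
python3 -m inch '[[100,0,0,45,0,0,0],[100,0,0,45,0,0,0],[100,0,-20,10,0,0,0],[100,2,-45,0,0,0,2],[100,2,-45,0,0,0,2],[100,2,-45,0,0,0,2],[100,2,-45,0,0,0,2],[100,2,-45,0,0,0,2],[100,2,-45,0,0,0,2],[100,2,-45,0,0,0,2],[100,2,-45,0,0,0,0],[100,2,-40,0,0,0,0],[100,0,0,0,0,0,0]]'; python3 st.py 422 -156 46
python3 - <<'E'
from h import *
for n in ['top','scene']: survey(n,['press_wall','jaw_top','caul','lam_1'])
E
```

```text
time: 10.15
tcp_pos: [0.4215, -0.1643, 0.1584]
ee_rot: [-0.073, 0.997, -0.001, 0.006]
wrist_force: [0.4, -0.3, 0.5]
opening: 0.0851
grip_force: 0.0
t 10.15 tcp [ 421.5 -164.3  158.4] close 98.42 tool z [ 1.110e-02 -2.000e-04 -9.999e-01] F [ 0.4 -0.3  0.5] op 85.1 0.0
delta [   0.5    8.3 -112.4]
tilt fix rotvec deg [0.01 0.63 0.  ] j6 -0.69
top press_wall 0.79 [222. 184.] ztop 66 rect [555.3 245.6] [58.3 24.1] 85.9 bb [544. 218. 568. 274.]
top press_wall 0.3 [222. 228.] ztop 62 rect [475.4 252.8] [ 59.  183.5] 85.2 bb [385. 221. 565. 286.]
top jaw_top 0.62 [219. 243.] ztop 66 rect [397.4 258.4] [57.3 26.3] 83.5 bb [384. 232. 410. 286.]
top caul 0.72 [303. 218.] ztop 23 rect [487.6  26.3] [127.6  37.7] 85.6 bb [468. -33. 507.  88.]
top caul 0.54 [419. 288.] ztop 56 rect [ 287.7 -313.4] [91.2 94.3] 78.1 bb [ 243. -356.  330. -270.]
scene caul 0.61 [306. 251.] ztop 20 rect [494.8  22.6] [129.2  58.9] 87.0 bb [466. -40. 523.  84.]
scene caul 0.5 [417. 302.] ztop 65 rect [ 312.9 -209. ] [47.9 34. ] 3.0 bb [ 290. -224.  335. -194.]
scene lam_1 0.88 [430. 258.] ztop 62 rect [ 449.2 -273.8] [26.2 56.8] 12.8 bb [ 434. -300.  463. -247.]
scene lam_1 0.75 [402. 237.] ztop 62 rect [ 531.4 -222.3] [56.8 28.1] 75.1 bb [ 514. -246.  546. -194.]
scene lam_1 0.69 [385. 266.] ztop 62 rect [ 421.  -157.4] [27.5 56.4] 7.2 bb [ 406. -184.  435. -130.]
```

```bash
python3 -m inch '[[100,1,8,-40,0,0.6,0.5],[100,0,0,-40,0,0,0],[100,0,0,-30,0,0,0],[100,0,0,0,0,0,0],[0,0,0,0,0,0,0],[0,0,0,0,0,0,0],[0,0,0,0,0,0,0],[0,0,0,0,0,0,0],[0,0,0,0,0,0,0]]' 30; python3 st.py 423 -156 46
```

```text
time: 11.55
tcp_pos: [0.423, -0.1524, 0.05]
ee_rot: [-0.081, 0.997, 0.0, 0.001]
wrist_force: [-0.6, 0.8, 7.4]
opening: 0.0579
grip_force: 33.5
t 11.55 tcp [ 423.  -152.4   50. ] close 99.29 tool z [ 2.3e-03  5.0e-04 -1.0e+00] F [-0.6  0.8  7.4] op 57.9 33.5
delta [ 0.  -3.6 -4. ]
tilt fix rotvec deg [-0.03  0.13  0.  ] j6 -0.67
```

```bash
python3 -m inch '[[0,0,0,45,0,0,0],[0,0,0,45,0,0,0],[0,10,40,10,0,0,-2],[0,10,40,0,0,0,-2],[0,10,40,0,0,0,-2],[0,10,40,0,0,0,-2],[0,10,40,0,0,0,-2],[0,10,40,0,0,0,-2],[0,10,40,0,0,0,-2],[0,10,40,0,0,0,0],[0,10,40,0,0,0,0],[0,10,40,0,0,0,0],[0,0,0,0,0,0,0],[0,0,0,0,0,0,0]]'; python3 st.py 526 247.5 69
```

```text
time: 12.95
tcp_pos: [0.5211, 0.2491, 0.1485]
ee_rot: [0.04, 0.999, 0.001, -0.0]
wrist_force: [-0.0, 0.1, -0.4]
opening: 0.058
grip_force: 33.2
t 12.95 tcp [521.1 249.1 148.5] close 85.39 tool z [-6.0e-04  2.2e-03 -1.0e+00] F [-0.   0.1 -0.4] op 58.0 33.2
delta [  4.9  -1.6 -79.5]
tilt fix rotvec deg [-0.13 -0.04 -0.  ] j6 0.4
```

```bash
python3 -m inch '[[0,4,-1.5,-30,0,0,0],[0,0,0,-30,0,0,0],[0,0,0,-14,0,0,0],[0,0,0,0,0,0,0],[0,0,0,0,0,0,0]]'; python3 st.py 526 247.5 69
```

```text
time: 13.45
tcp_pos: [0.5257, 0.2464, 0.075]
ee_rot: [0.042, 0.999, 0.001, -0.0]
wrist_force: [0.9, -0.0, -0.6]
opening: 0.0579
grip_force: 33.3
t 13.45 tcp [525.7 246.4  75. ] close 85.23 tool z [-5.0e-04  2.6e-03 -1.0e+00] F [ 0.9 -0.  -0.6] op 57.9 33.3
delta [ 0.3  1.1 -6. ]
tilt fix rotvec deg [-0.15 -0.03 -0.  ] j6 0.39
```

```bash
python3 -m inch '[[0,0,0.5,-3,0,0,0],[0,0,0,-3,0,0,0],[0,0,0,-1,0,0,0],[0,0,0,0,0,0,0],[100,0,0,0,0,0,0],[100,0,0,0,0,0,0],[100,0,0,0,0,0,0],[100,0,0,0,0,0,0],[100,0,0,30,0,0,0],[100,0,0,45,0,0,0],[100,0,0,20,0,0,0],[100,-5,-45,0,0,0,0],[100,-5,-45,0,0,0,0],[100,-5,-45,0,0,0,2],[100,-8,-45,0,0,0,2],[100,-8,-45,0,0,0,2],[100,-8,-45,0,0,0,2],[100,-8,-45,0,0,0,2],[100,-8,-45,0,0,0,2],[100,-8,-45,0,0,0,2]]'; python3 st.py 450 -272 46
python3 - <<'E'
from h import *
for n in ['top','scene']: survey(n,['press_wall','caul','lam_1'])
E
```

```text
time: 15.45
tcp_pos: [0.4619, -0.1593, 0.1624]
ee_rot: [-0.082, 0.997, 0.001, -0.0]
wrist_force: [1.3, -0.7, 0.2]
opening: 0.0853
grip_force: 0.0
t 15.45 tcp [ 461.9 -159.3  162.4] close 99.37 tool z [-8.0e-04  2.2e-03 -1.0e+00] F [ 1.3 -0.7  0.2] op 85.3 0.0
delta [ -11.9 -112.7 -116.4]
tilt fix rotvec deg [-0.12 -0.05 -0.  ] j6 -0.65
top press_wall 0.74 [222. 181.] ztop 66 rect [555.2 246.3] [56.6 23.6] 86.4 bb [544. 219. 568. 274.]
top caul 0.94 [303. 214.] ztop 23 rect [487.1  26.6] [128.  37.] 86.0 bb [469. -34. 506.  86.]
top caul 0.52 [419. 289.] ztop 56 rect [ 287.1 -314.4] [93.8 93.6] 76.3 bb [ 242. -359.  330. -271.]
top lam_1 0.54 [416. 229.] ztop 66 rect [ 452. -282.] [20.1 34.5] 11.9 bb [ 441. -298.  464. -269.]
top lam_1 0.45 [216. 243.] ztop 67 rect [395.1 258.3] [24.7 54.9] 0.9 bb [385. 231. 408. 283.]
scene caul 0.94 [308. 255.] ztop 20 rect [494.5  22.4] [129.5  58.7] 87.1 bb [466. -40. 522.  84.]
scene caul 0.32 [466. 307.] ztop 53 rect [ 285.3 -317.7] [93.9 94.3] 0.3 bb [ 242. -361.  328. -274.]
scene lam_1 0.8 [430. 258.] ztop 61 rect [ 448.6 -274.1] [28.2 55.6] 16.2 bb [ 434. -300.  464. -248.]
scene lam_1 0.66 [403. 237.] ztop 62 rect [ 530.6 -221.9] [57.3 26.7] 75.3 bb [ 515. -249.  545. -195.]
```

```bash
python3 -m inch '[[100,-4,-40,0,0,0,2],[100,-4,-40,0,0,0,2],[100,-4,-32,0,0,0,0.4],[100,0,0,-40,0,0,0],[100,0,0,0,0,0,0]]'; python3 st.py 450 -272.5 48
python3 - <<'E'
from h import *
for n in ('top','scene'):
    im,d=robot.get_image(n)
    P=cloud(n,d,d>0); Q=P[(abs(P[:,2]-.078)<.007)&(P[:,0]>.38)&(P[:,0]<.57)&(abs(P[:,1]-.25)<.06)]
    print(n,len(Q),rect(Q))
E
```

```text
time: 16.35
tcp_pos: [0.4483, -0.2673, 0.1187]
ee_rot: [-0.119, 0.993, 0.004, -0.003]
wrist_force: [-1.3, 1.4, 0.1]
opening: 0.0856
grip_force: 0.0
t 16.35 tcp [ 448.3 -267.3  118.7] close 103.71 tool z [-0.0068  0.0068 -1.    ] F [-1.3  1.4  0.1] op 85.6 0.0
delta [  1.7  -5.2 -70.7]
tilt fix rotvec deg [-0.39 -0.39 -0.  ] j6 -0.92
top 189 (array([466.7, 249.6]), array([ 58.6, 144.3]), 87.5)
scene 158 (array([524.6, 251.4]), array([46.1, 28.1]), 84.6)
```

```bash
python3 -m inch '[[100,1.5,-5,-35,-0.4,-0.4,0],[100,0,0,-35,0,0,0],[100,0,0,0,0,0,0],[0,0,0,0,0,0,0],[0,0,0,0,0,0,0],[0,0,0,0,0,0,0],[0,0,0,0,0,0,0],[0,0,0,0,0,0,0]]' 30; python3 st.py 450 -272.5 48
```

```text
time: 17.25
tcp_pos: [0.4536, -0.2753, 0.0546]
ee_rot: [-0.119, 0.993, -0.004, 0.004]
wrist_force: [0.3, 1.5, 7.2]
opening: 0.0576
grip_force: 33.0
t 17.25 tcp [ 453.6 -275.3   54.6] close 103.71 tool z [ 0.0093 -0.0066 -0.9999] F [0.3 1.5 7.2] op 57.6 33.0
delta [-3.6  2.8 -6.6]
tilt fix rotvec deg [0.38 0.53 0.  ] j6 -0.92
```

```bash
python3 -m inch '[[0,0,0,45,0,0,0],[0,0,0,45,0,0,0],[0,3,40,10,0,0,-2],[0,3,40,0,0,0,-2],[0,3,40,0,0,0,-2],[0,3,40,0,0,0,-2],[0,3,40,0,0,0,-2],[0,3,40,0,0,0,-2],[0,3,40,0,0,0,-2],[0,3,40,0,0,0,-2],[0,3,40,0,0,0,-2],[0,3,40,0,0,0,-0.5],[0,3,40,0,0,0,0],[0,3,40,0,0,0,0],[0,3,40,0,0,0,0],[0,0,0,0,0,0,0],[0,0,0,0,0,0,0]]'; python3 st.py 497 249.9 73
```

```text
time: 18.95
tcp_pos: [0.4909, 0.2463, 0.153]
ee_rot: [0.041, 0.999, -0.003, 0.003]
wrist_force: [-0.1, -0.3, -0.9]
opening: 0.0576
grip_force: 32.9
t 18.95 tcp [490.9 246.3 153. ] close 85.3 tool z [ 0.0049 -0.0064 -1.    ] F [-0.1 -0.3 -0.9] op 57.6 32.9
delta [  6.1   3.6 -80. ]
tilt fix rotvec deg [0.36 0.28 0.  ] j6 0.42
```

```bash
python3 -m inch '[[0,6,3.5,-30,0.3,0.2,0],[0,0,0,-30,0,0,0],[0,0,0,-14,0,0,0],[0,0,0,0,0,0,0],[0,0,0,0,0,0,0]]'; python3 st.py 497 249.9 73
python3 - <<'E'
from h import *
c=[]
for n,b in(('top',(140,300,180,300)),('scene',(200,320,150,300))):
    im,d=robot.get_image(n); a=im[b[0]:b[1],b[2]:b[3]]; c.append(cv2.resize(a,(390,500),interpolation=cv2.INTER_CUBIC))
cv2.imwrite('pics/c2.png',np.hstack(c))
E
```

```text
time: 19.45
tcp_pos: [0.4972, 0.248, 0.0788]
ee_rot: [0.043, 0.999, -0.001, 0.0]
wrist_force: [-0.4, -1.0, -0.1]
opening: 0.0575
grip_force: 33.0
t 19.45 tcp [497.2 248.   78.8] close 85.09 tool z [ 3.0e-04 -1.3e-03 -1.0e+00] F [-0.4 -1.  -0.1] op 57.5 33.0
delta [-0.2  1.9 -5.8]
tilt fix rotvec deg [0.07 0.02 0.  ] j6 0.42
```

View pics/c2.png

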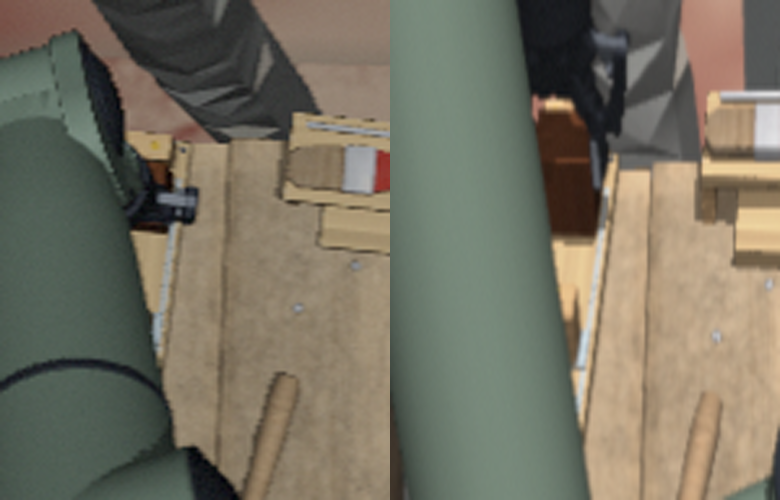

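Lam 2 hangs at (165,185) in the left crop and (565,190) in the right, just in front of lam 1. It looks upright and square.

```bash
python3 -m inch '[[0,0,1,-3,0,0,0],[0,0,0,-3,0,0,0],[0,0,0,-1,0,0,0],[0,0,0,0,0,0,0],[100,0,0,0,0,0,0],[100,0,0,0,0,0,0],[100,0,0,0,0,0,0],[100,0,0,0,0,0,0],[100,0,0,30,0,0,0],[100,0,0,45,0,0,0],[100,0,0,30,0,0,0],[100,3,-45,0,0,0,-1],[100,3,-45,0,0,0,-1],[100,3,-45,0,0,0,-1],[100,3,-45,0,0,0,-1],[100,3,-45,0,0,0,-1],[100,3,-45,0,0,0,-1],[100,3,-45,0,0,0,-1],[100,3,-45,0,0,0,-1],[100,3,-45,0,0,0,-1]]'; python3 st.py 532 -220 48
```

```text
time: 21.55
tcp_pos: [0.5237, -0.1569, 0.1761]
ee_rot: [0.121, 0.993, -0.0, 0.0]
wrist_force: [1.4, -0.5, -0.6]
opening: 0.0854
grip_force: 0.0
t 21.55 tcp [ 523.7 -156.9  176.1] close 76.14 tool z [ 1.e-04 -1.e-03 -1.e+00] F [ 1.4 -0.5 -0.6] op 85.4 0.0
delta [   8.3  -63.1 -128.1]
tilt fix rotvec deg [0.05 0.01 0.  ] j6 -0.18
```

```bash
python3 -m inch '[[100,5,-33,0,0,0,-0.5],[100,4,-30,0,0,0,0],[100,0,0,-40,0,0,0],[100,0,0,-30,0,0,0],[100,0,0,0,0,0,0],[100,0,0,0,0,0,0]]'; python3 st.py 532.5 -219.5 48; python3 - <<'E'
from h import *
for n in ('top','scene'):
    im,d=robot.get_image(n)
    P=cloud(n,d,d>0); Q=P[(abs(P[:,2]-.079)<.005)&(P[:,0]>.43)&(P[:,0]<.57)&(abs(P[:,1]-.25)<.06)]
    print(n,len(Q),rect(Q)); survey(n,['caul','lam_1'])
E
```

```text
time: 22.15
tcp_pos: [0.5326, -0.2178, 0.1062]
ee_rot: [0.125, 0.992, -0.0, -0.001]
wrist_force: [0.5, 0.3, 0.0]
opening: 0.0854
grip_force: 0.0
t 22.15 tcp [ 532.6 -217.8  106.2] close 75.69 tool z [-1.3e-03 -3.0e-04 -1.0e+00] F [0.5 0.3 0. ] op 85.4 0.0
delta [ -0.1  -1.7 -58.2]
tilt fix rotvec deg [ 0.02 -0.08  0.  ] j6 -0.27
top 335 (array([510.7, 248.2]), array([58.8, 56.2]), 84.5)
top caul 0.69 [304. 216.] ztop 22 rect [487.8  25.2] [124.1  37. ] 85.8 bb [469. -34. 507.  86.]
top lam_1 0.64 [221. 199.] ztop 84 rect [525.6 247.1] [57.3 24. ] 86.1 bb [513. 220. 537. 272.]
top lam_1 0.5 [221. 208.] ztop 84 rect [493.9 248.6] [54.3 21.7] 87.0 bb [483. 222. 504. 274.]
scene 124 (array([511.4, 266.1]), array([20.5, 57.8]), 86.0)
scene caul 0.94 [307. 256.] ztop 19 rect [495.   22.6] [129.1  58.6] 86.8 bb [467. -39. 522.  84.]
scene lam_1 0.64 [403. 238.] ztop 62 rect [ 529.5 -221.2] [56.3 32.9] 84.7 bb [ 515. -248.  545. -194.]
scene lam_1 0.62 [209. 240.] ztop 375 rect [134.8 189. ] [6.3 0. ] 176.2 bb [132. 189. 138. 189.]
```

```bash
python3 -m inch '[[100,0,-1.5,-30,0,0,0],[100,0,0,-27,0,0,0],[100,0,0,0,0,0,0],[100,0,0,0,0,0,0],[0,0,0,0,0,0,0],[0,0,0,0,0,0,0],[0,0,0,0,0,0,0],[0,0,0,0,0,0,0],[0,0,0,0,0,0,0]]' 30; python3 st.py 532.5 -219.5 48
```

```text
time: 23.45
tcp_pos: [0.5341, -0.2203, 0.0508]
ee_rot: [0.125, 0.992, -0.001, 0.002]
wrist_force: [-0.3, 0.4, 6.6]
opening: 0.0575
grip_force: 33.4
t 23.45 tcp [ 534.1 -220.3   50.8] close 75.68 tool z [ 0.0027 -0.0027 -1.    ] F [-0.3  0.4  6.6] op 57.5 33.4
delta [-1.6  0.8 -2.8]
tilt fix rotvec deg [0.15 0.16 0.  ] j6 -0.27
```

```bash
python3 -m inch '[[0,0,0,45,0,0,0],[0,0,0,45,0,0,0],[0,-5,40,20,0,0,1],[0,-5,40,0,0,0,1],[0,-5,40,0,0,0,1],[0,-5,40,0,0,0,1],[0,-5,40,0,0,0,1],[0,-5,40,0,0,0,1],[0,-5,40,0,0,0,1],[0,-5,40,0,0,0,1],[0,-5,40,0,0,0,1],[0,-6,40,0,0,0,0.5],[0,-6,40,0,0,0,0],[0,-6,30,0,0,0,0],[0,0,0,0,0,0,0],[0,0,0,0,0,0,0]]'; python3 st.py 466 252.5 70
```

```text
time: 25.05
tcp_pos: [0.4695, 0.2509, 0.1592]
ee_rot: [0.041, 0.999, -0.001, 0.0]
wrist_force: [1.0, -0.1, -0.2]
opening: 0.0583
grip_force: 33.1
t 25.05 tcp [469.5 250.9 159.2] close 85.28 tool z [ 2.0e-04 -1.6e-03 -1.0e+00] F [ 1.  -0.1 -0.2] op 58.3 33.1
delta [ -3.5   1.6 -89.2]
tilt fix rotvec deg [0.09 0.01 0.  ] j6 0.44
```

```bash
python3 -m inch '[[0,-3,1,-30,0,0,0],[0,0,0,-30,0,0,0],[0,0,0,-23,0,0,0],[0,0,0,0,0,0,0],[0,0,0,0,0,0,0]]'; python3 st.py 466 252.5 70
```

```text
time: 25.55
tcp_pos: [0.467, 0.2504, 0.0765]
ee_rot: [0.043, 0.999, -0.001, -0.0]
wrist_force: [0.9, -0.6, -0.4]
opening: 0.0576
grip_force: 33.1
t 25.55 tcp [467.  250.4  76.5] close 85.09 tool z [-6.0e-04 -1.6e-03 -1.0e+00] F [ 0.9 -0.6 -0.4] op 57.6 33.1
delta [-1.   2.1 -6.5]
tilt fix rotvec deg [ 0.09 -0.03  0.  ] j6 0.44
```

```bash
python3 -m inch '[[0,0,1,-3,0,0,0],[0,0,0,-3,0,0,0],[0,0,0,-0.5,0,0,0],[0,0,0,0,0,0,0],[100,0,0,0,0,0,0],[100,0,0,0,0,0,0],[100,0,0,0,0,0,0],[100,0,0,0,0,0,0],[100,0,0,30,0,0,0],[100,0,0,40,0,0,0],[100,-30,3,0,0,0,0],[100,-40,4,0,0,0,0],[100,0,0,-25,0,0,0],[100,0,0,-30,0,0,0],[100,0,0,0,0,0,0],[100,0,0,0,0,0,0]]'; python3 st.py 397.4 258.4 50
```

```text
time: 27.15
tcp_pos: [0.3966, 0.2593, 0.0848]
ee_rot: [0.042, 0.999, -0.001, -0.001]
wrist_force: [0.8, 0.2, -0.6]
opening: 0.0854
grip_force: 0.0
t 27.15 tcp [396.6 259.3  84.8] close 85.18 tool z [-0.0011 -0.0017 -1.    ] F [ 0.8  0.2 -0.6] op 85.4 0.0
delta [  0.8  -0.9 -34.8]
tilt fix rotvec deg [ 0.1  -0.06  0.  ] j6 0.51
```

```bash
python3 -m inch '[[100,0,-0.5,-20,0,0,0],[100,0,0,-13,0,0,0],[100,0,0,0,0,0,0],[0,0,0,0,0,0,0],[0,0,0,0,0,0,0],[0,0,0,0,0,0,0],[0,0,0,0,0,0,0],[0,0,0,0,0,0,0]]' 80; python3 st.py 456.6 253.5 50
python3 - <<'E'
from h import *
for n in ('top','scene'): survey(n,['lam_1','caul'])
E
```

```text
time: 27.95
tcp_pos: [0.3983, 0.2597, 0.0534]
ee_rot: [0.042, 0.999, 0.0, 0.002]
wrist_force: [-1.0, 1.0, 5.5]
opening: 0.0567
grip_force: 84.9
t 27.95 tcp [398.3 259.7  53.4] close 85.18 tool z [ 3.1e-03  6.0e-04 -1.0e+00] F [-1.   1.   5.5] op 56.7 84.9
delta [58.3 -6.2 -3.4]
tilt fix rotvec deg [-0.04  0.18  0.  ] j6 0.51
top lam_1 0.85 [221. 197.] ztop 82 rect [525.9 246.7] [58.1 23.8] 84.9 bb [514. 219. 538. 275.]
top lam_1 0.56 [220. 216.] ztop 83 rect [465.5 248. ] [50.1 23.9] 85.0 bb [453. 224. 477. 272.]
top lam_1 0.55 [220. 209.] ztop 83 rect [495.1 250.5] [58.2 23. ] 84.9 bb [483. 222. 507. 277.]
top caul 0.74 [302. 228.] ztop 23 rect [450.2  21.4] [128.2  65.5] 85.6 bb [417. -39. 482.  82.]
top caul 0.31 [227. 227.] ztop 64 rect [555.4 245.9] [57.  24.3] 85.8 bb [543. 218. 567. 273.]
scene lam_1 0.5 [227. 230.] ztop 81 rect [523.3 230.5] [28.5 22.2] 3.5 bb [510. 219. 537. 242.]
scene caul 0.65 [312. 268.] ztop 19 rect [448.8  19. ] [128.6  69.7] 85.8 bb [415. -43. 483.  80.]
```

```bash
python3 -m inch '[[0,10,-0.8,0,0,0,0],[0,10,-0.8,0,0,0,0],[0,10,-0.8,0,0,0,0],[0,10,-0.8,0,0,0,0],[0,8,-0.7,0,0,0,0],[0,4,-0.3,0,0,0,0],[0,0,0,0,0,0,0]]'; python3 st.py 456.6 253.5 50
```

```text
time: 28.95
tcp_pos: [0.45, 0.2554, 0.0534]
ee_rot: [0.042, 0.999, 0.0, 0.001]
wrist_force: [-1.0, 0.7, 5.2]
opening: 0.0571
grip_force: 85.2
t 28.95 tcp [450.  255.4  53.4] close 85.18 tool z [ 2.e-03  6.e-04 -1.e+00] F [-1.   0.7  5.2] op 57.1 85.2
delta [ 6.6 -1.9 -3.4]
tilt fix rotvec deg [-0.04  0.11  0.  ] j6 0.46
```

```bash
python3 -m inch '[[0,3,-0.3,0,0,0,0],[0,2,-0.2,0,0,0,0],[0,2,-0.2,0,0,0,0],[0,2,-0.2,0,0,0,0]]'; python3 -m inch '[[0,2,-0.2,0,0,0,0],[0,2,-0.2,0,0,0,0]]';python3 -m inch '[[0,2,-0.2,0,0,0,0],[0,2,-0.2,0,0,0,0]]'
```

```text
time: 29.35
tcp_pos: [0.4576, 0.2548, 0.0534]
ee_rot: [0.042, 0.999, 0.001, -0.0]
wrist_force: [-5.6, 2.6, 8.7]
opening: 0.057
grip_force: 85.6
time: 29.55
tcp_pos: [0.4581, 0.2547, 0.0533]
ee_rot: [0.041, 0.999, 0.001, -0.003]
wrist_force: [-18.6, 4.5, 22.3]
opening: 0.0568
grip_force: 87.3
time: 29.75
tcp_pos: [0.4582, 0.2546, 0.0533]
ee_rot: [0.041, 0.999, 0.001, -0.007]
wrist_force: [-28.4, 6.3, 32.4]
opening: 0.0566
grip_force: 88.5
```

```bash
python3 -m inch '[[100,0,0,0,0,0,0],[100,0,0,0,0,0,0],[100,0,0,0,0,0,0],[100,0,0,0,0,0,0],[100,0,0,40,0,0,0],[100,0,0,40,0,0,0],[100,0,-45,10,0,0,0],[100,0,-45,0,0,0,0],[100,0,-45,0,0,0,0],[100,-20,-45,0,0,0,0],[100,-20,-45,0,0,0,0],[100,-20,-45,0,0,0,0],[100,0,-45,0,0,0,0],[100,0,0,0,0,0,0]]'; python3 st.py 450 20 50
python3 - <<'E'
from h import *
for n,b in (('top',(150,310,180,360)),('scene',(210,330,170,370))):
    im,d=survey(n,['lam_1','caul','jaw_top','press_wall','riser'])
    P=cloud(n,d,d>0); Q=P[(abs(P[:,2]-.079)<.005)&(P[:,0]>.43)&(P[:,0]<.57)&(abs(P[:,1]-.25)<.06)]
    print(n,len(Q),rect(Q))
    a=im[b[0]:b[1],b[2]:b[3]]; cv2.imwrite(f'pics/d_{n}.png',cv2.resize(a,None,fx=4,fy=4,interpolation=cv2.INTER_CUBIC))
E
```

```text
time: 31.15
tcp_pos: [0.4066, -0.067, 0.1423]
ee_rot: [0.046, 0.999, -0.002, 0.001]
wrist_force: [1.0, -0.2, 0.1]
opening: 0.0853
grip_force: 0.0
t 31.15 tcp [406.6 -67.  142.3] close 84.68 tool z [ 0.0025 -0.0037 -1.    ] F [ 1.  -0.2  0.1] op 85.3 0.0
delta [ 43.4  87.  -92.3]
tilt fix rotvec deg [0.21 0.14 0.  ] j6 -0.25
top lam_1 0.66 [222. 202.] ztop 84 rect [506.9 247.9] [56.6 26.5] 84.0 bb [493. 222. 520. 274.]
top lam_1 0.57 [225. 193.] ztop 84 rect [531.  246.9] [56.6 22.5] 85.8 bb [521. 220. 542. 275.]
top lam_1 0.52 [220. 210.] ztop 84 rect [483.5 250.9] [25.1 54.3] 1.7 bb [472. 224. 495. 276.]
top caul 0.68 [295. 226.] ztop 23 rect [451.1  40.3] [90.  63.6] 86.0 bb [421.  -2. 481.  84.]
top caul 0.5 [219. 222.] ztop 67 rect [456.6 254.1] [56.2 26.3] 82.3 bb [443. 228. 470. 279.]
top jaw_top 0.49 [219. 222.] ztop 68 rect [456.8 253.2] [53.8 26. ] 84.1 bb [443. 228. 470. 278.]
top press_wall 0.74 [222. 185.] ztop 68 rect [556.3 245.3] [56.6 20. ] 85.4 bb [546. 218. 567. 271.]
top riser 0.73 [298. 193.] ztop 69 rect [551.9  10.9] [ 47.3 187.3] 0.5 bb [529. -80. 573. 104.]
top 471 (array([507.4, 249.2]), array([58.6, 73. ]), 86.3)
scene lam_1 0.31 [309. 267.] ztop 19 rect [448.5  19.4] [129.5  70.3] 86.0 bb [415. -43. 482.  81.]
scene caul 0.63 [308. 266.] ztop 19 rect [447.3  18.9] [128.4  67.8] 86.0 bb [415. -43. 480.  80.]
scene riser 0.66 [307. 235.] ztop 59 rect [543.6  10.6] [ 57.9 203.7] 0.2 bb [518. -88. 569. 110.]
scene 0 (array([0., 0.]), array([0., 0.]), 0.0)
```

View pics/d_top.png

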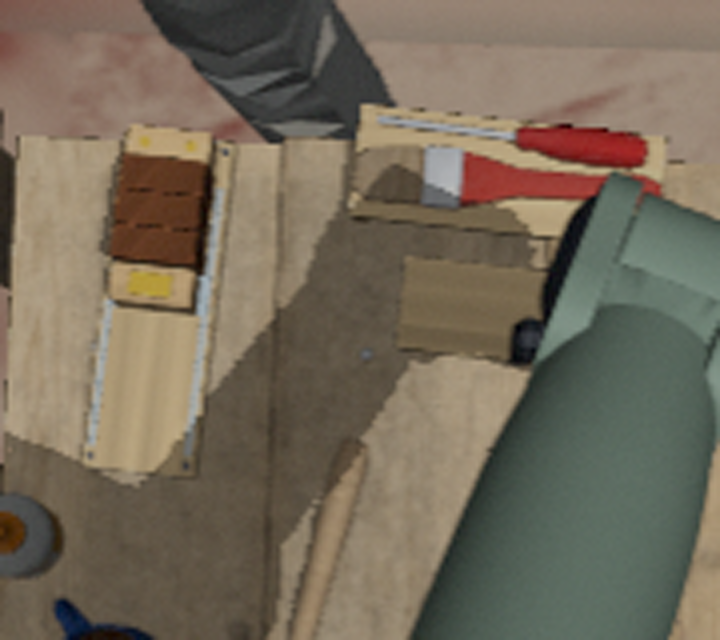

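View pics/d_scene.png

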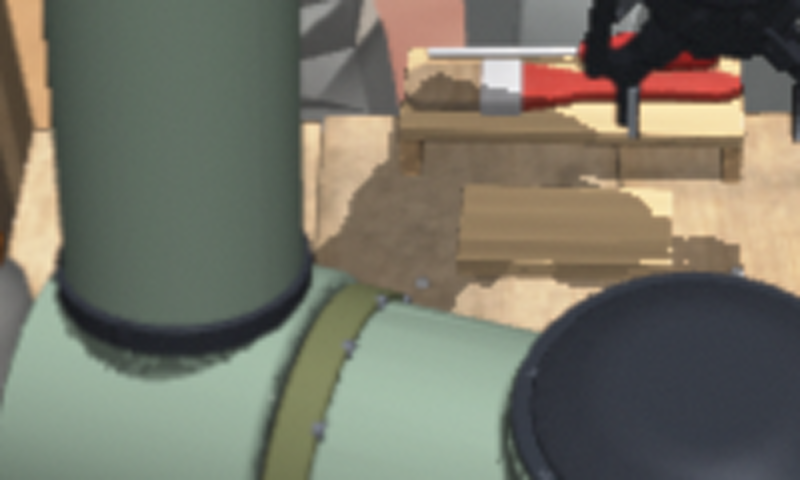

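The pack is tight: three brown laminations between wall and jaw in the top view at (160,210), pack span ~73 mm. The caul has been knocked clear of the riser and lies at (470,305) with its rear edge ~25 mm in front. I'll press it and draw it out further to make room for the fingers.

```bash
python3 -m inch '[[0,4,8,0,0,0,-8.1],[0,4,8,0,0,0,-8.1],[0,4,8,0,0,0,-8.1],[0,4,8,0,0,0,-8.1],[0,4,8,0,0,0,-8.1],[0,4,8,0,0,0,-8.1],[0,4,8,0,0,0,-8.1],[0,4,8,0,0,0,-8.1],[0,4,8,0,0,0,-8.1],[0,4,8,0,0,0,-8.1],[0,3,8,0,0,0,-8.1],[0,0,0,-30,0,0,0],[0,0,0,-30,0,0,0],[0,0,0,-20,0,0,0],[0,0,0,0,0,0,0],[0,0,0,0,0,0,0]]' 30; python3 st.py 450 21 42
```

```text
time: 33.35
tcp_pos: [0.4488, 0.0262, 0.0618]
ee_rot: [0.731, 0.683, -0.001, -0.001]
wrist_force: [-0.3, 0.7, 0.5]
opening: 0.0002
grip_force: 0.0
t 33.35 tcp [448.8  26.2  61.8] close 176.1 tool z [-2.e-03 -2.e-04 -1.e+00] F [-0.3  0.7  0.5] op 0.2 0.0
delta [  1.2  -5.2 -19.8]
tilt fix rotvec deg [ 0.01 -0.11  0.  ] j6 1.53
```

```bash
python3 -m inch '[[0,0,-4,-10,0,0,0],[0,0,0,-6,0,0,0],[0,0,0,-2,0,0,0],[0,0,0,0,0,0,0]]'; python3 -m inch '[[0,0,0,-2,0,0,0],[0,0,0,-1,0,0,0],[0,0,0,0,0,0,0]]'
```

```text
time: 33.75
tcp_pos: [0.4487, 0.022, 0.0436]
ee_rot: [0.731, 0.682, -0.001, -0.0]
wrist_force: [-0.1, -0.5, -0.7]
opening: -0.0002
grip_force: 0.0
time: 34.05
tcp_pos: [0.4491, 0.0221, 0.0411]
ee_rot: [0.731, 0.683, -0.0, -0.0]
wrist_force: [-1.4, 0.0, 3.8]
opening: -0.0
grip_force: 1.9
```

```bash
python3 -m inch '[[0,0,0,-1,0,0,0],[0,0,0,0,0,0,0]]'; python3 -m inch '[[0,-4,0,0,0,0,0],[0,-4,0,0,0,0,0],[0,-4,0,0,0,0,0]]';  python3 -m inch '[[0,-5,0,0,0,0,0],[0,-5,0,0,0,0,0],[0,-5,0,0,0,0,0],[0,-5,0,0,0,0,0],[0,-5,0,0,0,0,0],[0,-5,0,0,0,0,0],[0,0,0,0,0,0,0]]'
```

```text
time: 34.25
tcp_pos: [0.4491, 0.0221, 0.041]
ee_rot: [0.731, 0.683, -0.0, 0.0]
wrist_force: [-4.0, 0.1, 17.5]
opening: -0.0002
grip_force: 8.6
time: 34.55
tcp_pos: [0.4403, 0.0218, 0.041]
ee_rot: [0.731, 0.683, 0.002, 0.002]
wrist_force: [3.6, -0.2, 5.6]
opening: 0.0002
grip_force: 2.7
time: 35.25
tcp_pos: [0.4097, 0.0218, 0.041]
ee_rot: [0.731, 0.683, 0.002, 0.002]
wrist_force: [2.1, -0.7, 8.3]
opening: -0.0002
grip_force: 4.3
```

Fingers drawn back ~39 mm. Lift, move aside a little, and measure the caul.

```bash
python3 -m inch '[[0,0,0,20,0,0,0],[100,0,0,40,0,0,0],[100,0,0,40,0,0,0],[100,0,-45,0,0,0,0],[100,0,-45,0,0,0,0],[100,0,-45,0,0,0,0],[100,0,0,0,0,0,0]]'; python3 st.py
python3 - <<'E'
from h import *
for n in ('top','scene'):
    im,d=survey(n,['caul'])
E
```

```text
time: 35.95
tcp_pos: [0.4079, -0.1177, 0.1403]
ee_rot: [0.733, 0.68, -0.001, 0.002]
wrist_force: [0.7, -0.4, 0.4]
opening: 0.0844
grip_force: 0.0
t 35.95 tcp [ 407.9 -117.7  140.3] close 175.68 tool z [ 0.0013 -0.0032 -1.    ] F [ 0.7 -0.4  0.4] op 84.4 0.0
tilt fix rotvec deg [0.18 0.07 0.  ] j6 1.19
top caul 0.72 [303. 241.] ztop 23 rect [410.9  21.4] [128.4  65.5] 85.5 bb [377. -39. 442.  83.]
top caul 0.45 [218. 238.] ztop 63 rect [505.2 249.8] [ 58.3 123.4] 85.0 bb [444. 223. 566. 280.]
scene caul 0.72 [310. 273.] ztop 19 rect [411.4  19. ] [127.9  66.4] 87.1 bb [382. -42. 443.  80.]
```

```bash
python3 -m inch '[[100,1,45,0,0,0,0],[100,1,45,0,0,0,0],[100,1,45,0,0,0,0],[100,0,3,-40,0,0,0],[100,0,0,-40,0,0,0],[100,0,0,0,0,0,0],[100,0,0,0,0,0,0]]'; python3 st.py 411 21 20.5
```

```text
time: 36.85
tcp_pos: [0.4086, 0.0261, 0.0597]
ee_rot: [0.73, 0.683, -0.001, -0.001]
wrist_force: [0.3, 0.2, -0.3]
opening: 0.0853
grip_force: 0.0
t 36.85 tcp [408.6  26.1  59.7] close 176.2 tool z [-4.1e-03  2.0e-04 -1.0e+00] F [ 0.3  0.2 -0.3] op 85.3 0.0
delta [  2.4  -5.1 -39.2]
tilt fix rotvec deg [-0.01 -0.24 -0.  ] j6 1.52
```

```bash
python3 -m inch '[[100,2,-5,-20,0,-0.2,-0.5],[100,0,0,-15,0,0,0],[100,0,0,-3,0,0,0],[100,0,0,0,0,0,0],[100,0,0,0,0,0,0]]'; python3 st.py 411 21 20.5
```

```text
time: 37.35
tcp_pos: [0.4129, 0.0199, 0.023]
ee_rot: [0.734, 0.679, 0.001, 0.002]
wrist_force: [-0.9, -0.4, 1.6]
opening: 0.0857
grip_force: 0.0
t 37.35 tcp [412.9  19.9  23. ] close 175.58 tool z [ 4.4e-03 -5.0e-04 -1.0e+00] F [-0.9 -0.4  1.6] op 85.7 0.0
delta [-1.9  1.1 -2.5]
tilt fix rotvec deg [0.03 0.25 0.  ] j6 1.52
```

```bash
python3 -m inch '[[100,-1,0.5,-1.5,0,0.2,0],[0,0,0,0,0,0,0],[0,0,0,0,0,0,0],[0,0,0,0,0,0,0],[0,0,0,0,0,0,0]]' 40; python3 st.py; python3 -m inch '[[0,0,0,10,0,0,0],[0,0,0,20,0,0,0],[0,0,0,0,0,0,0]]'; python3 st.py
```

```text
time: 37.85
tcp_pos: [0.4112, 0.0206, 0.0209]
ee_rot: [0.734, 0.679, -0.0, 0.0]
wrist_force: [-1.8, -0.6, 9.5]
opening: 0.0653
grip_force: 43.1
t 37.85 tcp [411.2  20.6  20.9] close 175.59 tool z [-3.e-04 -3.e-04 -1.e+00] F [-1.8 -0.6  9.5] op 65.3 43.1
tilt fix rotvec deg [ 0.02 -0.02  0.  ] j6 1.52
time: 38.15
tcp_pos: [0.4123, 0.0204, 0.0521]
ee_rot: [0.734, 0.679, 0.001, 0.001]
wrist_force: [1.3, 0.2, -1.6]
opening: 0.0651
grip_force: 46.3
t 38.15 tcp [412.3  20.4  52.1] close 175.59 tool z [ 2.e-03 -6.e-04 -1.e+00] F [ 1.3  0.2 -1.6] op 65.1 46.3
tilt fix rotvec deg [0.04 0.11 0.  ] j6 1.52
```

```bash
python3 -m inch '[[0,0,0,40,0,0,0],[0,0,0,40,0,0,0],[0,0,0,30,0,0,0],[0,8,20,0,0,0,8.1],[0,8,20,0,0,0,8.1],[0,8,20,0,0,0,8.1],[0,8,20,0,0,0,8.1],[0,8,20,0,0,0,8.1],[0,8,20,0,0,0,8.1],[0,8,20,0,0,0,8.1],[0,8,20,0,0,0,8.1],[0,8,20,0,0,0,8.1],[0,8,20,0,0,0,8.1],[0,8,20,0,0,0,8.6],[0,6,8,0,0,0,0],[0,0,0,0,0,0,0],[0,0,0,0,0,0,0]]'; python3 st.py 506.5 249 99
```

```text
t 38.15 tcp [412.3  20.4  52.1] close 175.59 tool z [ 2.e-03 -6.e-04 -1.e+00] F [ 1.3  0.2 -1.6] op 65.1 46.3
delta [ 94.2 228.6  46.9]
tilt fix rotvec deg [0.04 0.11 0.  ] j6 1.52out of range: a turn must lie within [-8.59, 8.59]
```

```bash
python3 - <<'E'
from h import *
c=[]
for n,b in(('top',(140,300,180,300)),('scene',(180,300,150,300))):
    im,d=robot.get_image(n); a=im[b[0]:b[1],b[2]:b[3]]; c.append(cv2.resize(a,(390,500),interpolation=cv2.INTER_CUBIC))
cv2.imwrite('pics/c3.png',np.hstack(c))
E
```

```text
(no output)
```

View pics/c3.png

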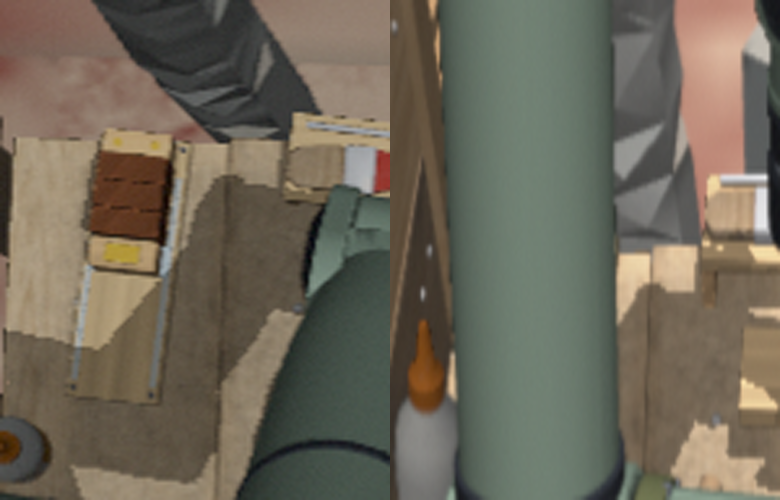

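The move was refused (turn 8.6). The picture shows the pack at (130,195) still tight and undisturbed. Repeat with 8.5.

```bash
python3 -m inch '[[0,0,0,40,0,0,0],[0,0,0,40,0,0,0],[0,0,0,30,0,0,0],[0,8,20,0,0,0,8.1],[0,8,20,0,0,0,8.1],[0,8,20,0,0,0,8.1],[0,8,20,0,0,0,8.1],[0,8,20,0,0,0,8.1],[0,8,20,0,0,0,8.1],[0,8,20,0,0,0,8.1],[0,8,20,0,0,0,8.1],[0,8,20,0,0,0,8.1],[0,8,20,0,0,0,8.1],[0,8,20,0,0,0,8.5],[0,6,8,0,0,0,0],[0,0,0,0,0,0,0],[0,0,0,0,0,0,0]]'; python3 st.py 506.5 249 99
```

```text
time: 39.95
tcp_pos: [0.5043, 0.2478, 0.1595]
ee_rot: [0.044, 0.999, -0.001, -0.001]
wrist_force: [0.4, -0.4, -1.2]
opening: 0.065
grip_force: 46.2
t 39.95 tcp [504.3 247.8 159.5] close 84.96 tool z [-0.0013 -0.0021 -1.    ] F [ 0.4 -0.4 -1.2] op 65.0 46.2
delta [  2.2   1.2 -60.5]
tilt fix rotvec deg [ 0.12 -0.08  0.  ] j6 0.41
```

```bash
python3 -m inch '[[0,2,1,-20,0.1,0,0],[0,0,0,-20,0,0,0],[0,0,0,-12,0,0,0],[0,0,0,0,0,0,0],[0,0,0,0,0,0,0]]'; python3 st.py 506.5 249 99
python3 - <<'E'
from h import *
c=[]
for n,b in(('top',(140,300,180,300)),('scene',(180,300,150,300))):
    im,d=robot.get_image(n); a=im[b[0]:b[1],b[2]:b[3]]; c.append(cv2.resize(a,(390,500),interpolation=cv2.INTER_CUBIC))
cv2.imwrite('pics/c4.png',np.hstack(c))
E
```

```text
time: 40.45
tcp_pos: [0.5068, 0.2491, 0.1084]
ee_rot: [0.043, 0.999, 0.0, -0.0]
wrist_force: [-0.8, 0.5, -0.6]
opening: 0.0657
grip_force: 46.2
t 40.45 tcp [506.8 249.1 108.4] close 85.02 tool z [-2.e-04  4.e-04 -1.e+00] F [-0.8  0.5 -0.6] op 65.7 46.2
delta [-0.3 -0.1 -9.4]
tilt fix rotvec deg [-0.03 -0.01 -0.  ] j6 0.41
```

View pics/c4.png

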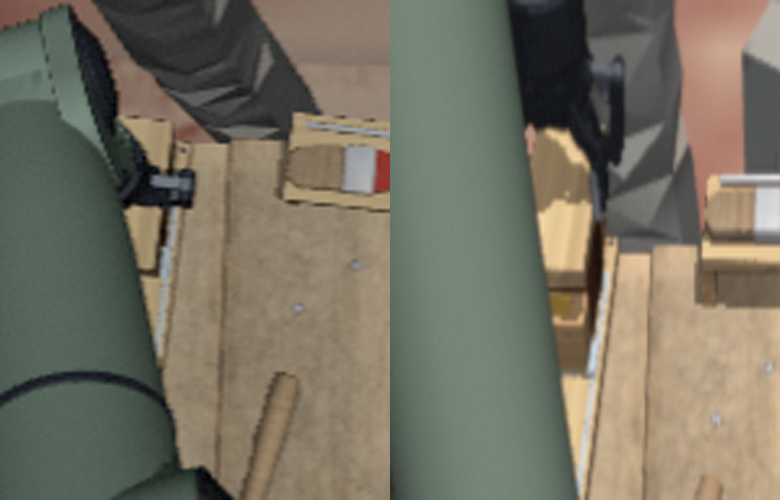

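The caul hovers just above the pack at (565,210) in the right crop, aligned along the press. I'll lower it gently.

```bash
python3 -m inch '[[0,0,0,-4,0,0,0],[0,0,0,-3,0,0,0],[0,0,0,0,0,0,0]]'; python3 -m inch '[[0,0,0,-1.5,0,0,0],[0,0,0,0,0,0,0]]'
```

```text
time: 40.85
tcp_pos: [0.5066, 0.2495, 0.1009]
ee_rot: [0.043, 0.999, 0.0, -0.0]
wrist_force: [-1.1, -0.9, -1.2]
opening: 0.0647
grip_force: 46.2
time: 41.05
tcp_pos: [0.5068, 0.2496, 0.0995]
ee_rot: [0.043, 0.999, 0.0, -0.0]
wrist_force: [0.2, -0.7, -1.2]
opening: 0.0652
grip_force: 46.2
```

```bash
python3 -m inch '[[0,0,0,-1,0,0,0],[0,0,0,0,0,0,0]]'
```

```text
time: 41.25
tcp_pos: [0.507, 0.2496, 0.0991]
ee_rot: [0.043, 0.999, 0.0, 0.0]
wrist_force: [-1.3, -0.5, 2.0]
opening: 0.0644
grip_force: 46.6
```

Contact. Release and withdraw.

```bash
python3 -m inch '[[50,0,0,0,0,0,0],[100,0,0,0,0,0,0],[100,0,0,0,0,0,0],[100,0,0,0,0,0,0],[100,0,0,0,0,0,0],[100,0,0,10,0,0,0],[100,0,0,40,0,0,0],[100,0,0,40,0,0,0],[100,0,-45,0,0,0,0],[100,0,-45,0,0,0,0],[100,-5,-45,0,0,0,0],[100,-10,-45,0,0,0,0],[100,-10,-45,0,0,0,0],[100,-10,-45,0,0,0,0],[100,0,-45,0,0,0,0],[100,0,-45,0,0,0,0],[100,0,0,0,0,0,0]]'
python3 - <<'E'
from h import *
c=[]
for n,b in(('top',(140,300,180,300)),('scene',(180,340,150,300))):
    im,d=survey(n,['caul','jaw_top','tape_measure','tin_wax','glue_bottle']); a=im[b[0]:b[1],b[2]:b[3]]; c.append(cv2.resize(a,(390,500),interpolation=cv2.INTER_CUBIC))
    P=cloud(n,d,d>0); Q=P[(abs(P[:,2]-.096)<.008)&(P[:,0]>.40)&(P[:,0]<.60)&(abs(P[:,1]-.25)<.06)]
    A=np.c_[Q[:,:2],np.ones(len(Q))]; k=np.linalg.lstsq(A,Q[:,2],rcond=None)[0]
    print(n,len(Q),rect(Q),'slope deg',np.degrees(k[:2]).round(2),np.median(Q[:,2]))
cv2.imwrite('pics/c5.png',np.hstack(c))
E
```

```text
time: 42.95
tcp_pos: [0.4727, -0.1155, 0.1898]
ee_rot: [0.046, 0.999, -0.001, 0.001]
wrist_force: [0.5, 0.7, -0.1]
opening: 0.0856
grip_force: 0.0
top caul 0.55 [220. 201.] ztop 100 rect [507.1 248.1] [ 66.9 129. ] 85.8 bb [445. 216. 570. 281.]Traceback (most recent call last):
  File "<stdin>", line 4, in <module>
  File "h.py", line 26, in survey
    lo,hi=np.percentile(Q[:,:2],[2,98],axis=0)
          ~~~~~~~~~~~~~^^^^^^^^^^^^^^^^^^^^^^^
    return _quantile_unchecked(
        a, q, axis, out, overwrite_input, method, keepdims, weights)
    return _ureduce(a,
                    func=_quantile_ureduce_func,
    ...<5 lines>...
                    overwrite_input=overwrite_input,
                    method=method)
    r = func(a, **kwargs)
    result = _quantile(arr,
                       quantiles=q,
    ...<2 lines>...
                       out=out,
                       weights=wgt)
    slices_having_nans = np.isnan(arr[-1, ...])
                                  ~~~^^^^^^^^^
IndexError: index -1 is out of bounds for axis 0 with size 0
```

```bash
python3 - <<'E'
from h import *
c=[]
for n,b in(('top',(140,330,170,460)),('scene',(180,370,140,500))):
    im,d=robot.get_image(n); a=im[b[0]:b[1],b[2]:b[3]]; c.append(cv2.resize(a,(790,300),interpolation=cv2.INTER_CUBIC))
    P=cloud(n,d,d>0); Q=P[(abs(P[:,2]-.096)<.008)&(P[:,0]>.40)&(P[:,0]<.60)&(abs(P[:,1]-.25)<.06)]
    if len(Q)<30: continue
    A=np.c_[Q[:,:2],np.ones(len(Q))]; k=np.linalg.lstsq(A,Q[:,2],rcond=None)[0]
    print(n,len(Q),rect(Q),'slope deg',np.degrees(k[:2]).round(2),np.median(Q[:,2]))
cv2.imwrite('pics/c6.png',np.vstack(c))
E
```

```text
top 1160 (array([524.2, 246. ]), array([ 79.2, 168. ]), 79.2) slope deg [ 0.12 -0.05] 0.0944236729369673
```

View pics/c6.png

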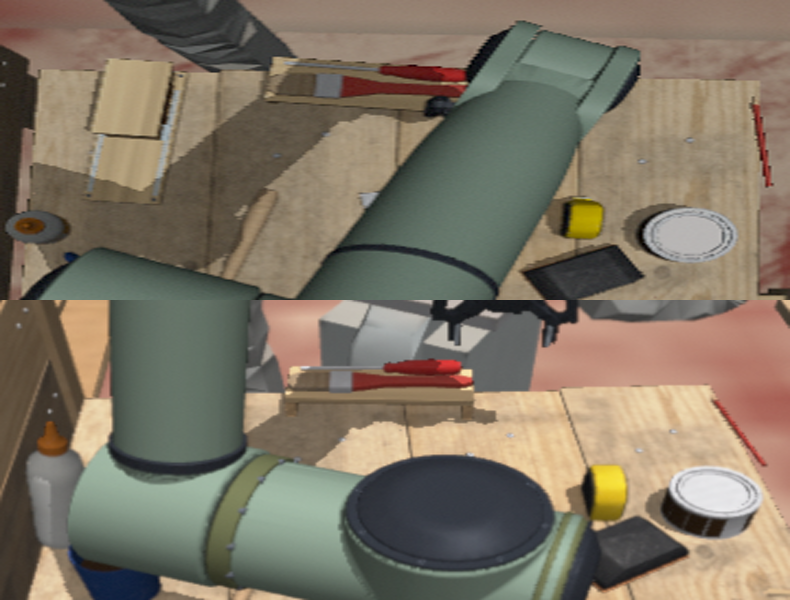

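The caul lies flat (slope ~0.1°, top at 94 mm) over the pack at (132,97) in the upper crop. The bystanders look undisturbed and no laminations remain on the bench.

```bash
python3 -c "
from bench import robot
print(robot.sign_off())"
```

```text
the job is handed in; nothing more can be done
None
```

The job is handed in after about 43 s: the bench held three laminations, all now upright and tight between wall and jaw, with the caul flat on top covering them; the glue bottle, tape measure and tin of wax were not touched. The caul was knocked clear of the riser during the run, so I pressed and drew it out only the last 40 mm.

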